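# Unclip a bur cassette and hold it over the rinsing bowl

## Robot

A 7-joint arm with a two-finger parallel gripper is mounted at the origin on a cart in front of the work surface, level with it; the furniture and walls round the work are solid. World frame = base frame: x ahead of the robot, y to its left, z up, the work surface at z = 0. Lengths are in m, angles in rad, forces in N, time in s.
With the tool pointing down it reaches from about 0.425 to 0.875 m from the base axis. Payload 4.7 kg.
Tool frame: the origin (TCP) lies on the centre line of the jaws, within the pads' length; the fingertips stand 19 mm ahead of it and the grasp point (between the pads) is the TCP; z points along the fingers, y is the line along which they close (so a half turn about z gives the same grasp; the last joint's range is limited). The gripper opens to 87 mm and grips with 3 to 60 N. Pads are 19 mm wide; open, the fingers measure 117 mm over their backs; the gripper's body (75 mm by 190 mm) begins 51 mm behind the grasp point.
Start: joints at [1.163, 0.321, -0.07, 1.45, 0.023, 1.371, -0.057], TCP at [0.266, -0.593, 0.242] pointing down, gripper open.
Joint ranges: [-2.86, 2.86], [-0.3, 2.09], [-1.38, 1.24], [0.06, 2.45], [-1.56, 4.7], [0.09, 2.05], [-2.69, 2.69]. Speed limits (rad/s): [2.57, 2.57, 3.14, 3.14, 3.14, 3.14, 3.14].

## Interface

Orientations are given as a unit quaternion [x, y, z, w].
In Python, from workcell import env, imaging, ticket gives the robot as it stands.
- The arm moves only by the tool carry_out, never from a script. Its argument "steps" is a list of rows, each an object of numbers: "claw": the finger opening in cm, from 0 to 8.7; "x", "y", "z": the shift along the world's x, y, z in fractions of the full range, 1 being 25 cm; "rx", "ry", "rz": the turn, a rotation vector about the world's x, y, z in normalised numbers (1 is 360 degrees). In form: [{"claw": .., "x": .., "y": .., "z": .., "rx": .., "ry": .., "rz": ..}, ...]. A call has 1 to 5 rows; each row is the pose to reach, as a shift and turn from the pose commanded when the call began; what a row does not reach only later rows make up. A row lasts 1/8 s, in which the tool goes at most 62.5 mm and 10.7 degrees, less where a joint would pass 70% of its speed; a pose out of reach is approached as far as the arm can. No shift or turn number may pass 1 either way. A call with a gripper value outside its range is refused whole. The fingers move at their own pace and stop on an object; the grip force is fixed at half the most. Time passes only in rows, so rows that repeat a pose let the fingers close. It gives the time, the measured TCP pose, the force, the opening and the grip force at its end, in the units of the state.
- env.observe(): the state, without advancing time (a new reading comes with each control period).
- imaging.read_camera(name): name is "side" or "top" or "wrist"; returns the picture (384x512x3 uint8, red, green, blue); there is no depth.
- imaging.camera_params(name): a dict with "camera_matrix" (3x3 intrinsics, pixels), "xyz" and "attitude" of the camera in the world. Camera axes: x right, y down, z forward; pixel columns grow to the right and rows downward; lengths in m; the calibration is good to about 2 mm. A picture is of the moment at which its call begins: read the wrist's pose just before it. camera_params takes no time and is no camera call; for the wrist camera it gives the pose at the moment of the call.
- ticket.sign_off(): hands the job in; it is judged then, once.
The state is a dict: "clock": time; "joint_positions": joint angles; "joint_velocities": joint speeds; "tau": joint torques, N m; "eef_pos": TCP position; "eef_rot": TCP orientation; "force": force on the tool from outside, world axes, zero at the start; "torque": the same for the moment, N m; "grip_width": opening from 0.0 (shut) to 1.0 (fully open); "grip_force": force on a finger pad.
Only numpy, scipy, OpenCV 4.12 (cv2) and the standard library are available. Lean on these libraries where they do the work, as an engineer would, in place of code of your own. Each camera call takes 0.05 s, during which the arm holds its last target. There are 200 camera calls.

## Task

Unclip the bur cassette with the blue catches from its dock: pinch its two side catches together between the fingers until both are right in, gently (no more than about 30 N of squeeze), then lift it straight out without wrenching it against the dock. Bring it level over the middle of the green bowl and finish while still holding it there by the pinched catches, clear above the rim, ready to be rinsed. Leave the yellow cassette clipped in the dock and everything else where it stands.

Things in the scene. Friction and masses are not known exactly. Their poses are not given: they have to be found in the camera images.
- blue_cassette: Loose bur cassette with BLUE catches, 0.13 kg: white block 56 (x) x 36 (y) x 40 mm high, blue patch on each x end, slim burs on top up to 54 mm. Origin: centre of its underside; x along the block, y from catch to catch, z up. Starts clipped in either bay of the dock, underside on the bay floor, aligned with the dock, with 1.5 mm play all round.
- blue_grip (a point): Point midway between the blue cassette's two ribbed catch pads, 43 mm above its underside. The pads face outward on its y sides, 32 mm wide in x, from 28 to 58 mm above the underside; over their outer faces it measures 58 mm at rest and 44 mm with both catches fully in.
- blue_cassette_left (a joint): Blue cassette's catch on its +y side: 0 = out (latched), 0.007 m = fully in, toward the cassette's middle. Sprung: 5 N to start, 8.5 N fully in, returns by itself; a grip of 12 to 25 N pushes both catches to their stops. Its tooth, 8 to 14 mm above the underside, sits 1 mm under a ledge of the dock and blocks lifting until the catch is in over 3.5 mm.
- blue_cassette_right (a joint): The same for the catch on the cassette's -y side.
- yellow_cassette: The same cassette with YELLOW catches, loose but clipped in the other bay: it stays there.
- dock: White dock fixed to the worktop, 176 (x) x 96 (y) mm. Origin: centre of its underside; two bays at x = +45 and -45 mm, floor 8 mm up. Its walls and aluminium ledges rise to 29 mm above the worktop, so fingertips 24 mm or more above a seated cassette's underside clear it; lifted 25 mm, a cassette is out.
- bowl: Green mixing bowl, loose, outer diameter 116 mm at the rim, 67 mm high, upright on the worktop. Origin: centre of its underside.
- etch_bottle: White bottle with dark blue cap, 28 mm diameter, 70 mm high, standing; bystander. Origin: centre of underside.
- bond_bottle: Black and white bottle with orange cap, 21 mm diameter, 56 mm high, standing; bystander. Origin: centre of underside.
- stone_cast: Green cast of a lower dental arch, 53 x 56 x 34 mm; bystander. Origin: centre of underside.
- dappen: Orange-brown waisted dish, 35 mm diameter, 22 mm high; bystander. Origin: centre of underside.
There are look-alikes about, which are no part of the job. There is more than one size of the bowl; the one meant has the size given above.

How it is judged:
On the way, in this order (a step that is already met when the one before it is completed fails the run):
1. both blue catches are pinched in while the cassette still sits in its bay (value of joint each of blue_cassette_left, blue_cassette_right above 0.004 m and height (world z) of blue_cassette below 0.012 m), for 0.1 s.
2. the blue cassette is lifted free of the dock, level, by its pinched catches (height (world z) of blue_cassette above 0.045 m and angle between blue_cassette's own z axis and vertical below 0.35 rad and value of joint each of blue_cassette_left, blue_cassette_right above 0.004 m and contact force between blue_cassette and dock below 0.2 N), for 0.1 s.
At the end, for the whole second after the job is handed in: Blue cassette held still by its catches (both in over 4 mm), level within 14 degrees, underside 80 to 400 mm up, within 40 mm of the bowl's middle, touching neither bowl nor dock; yellow cassette moved under 6 mm, bowl, bottles, cast and dish under 20 mm (height (world z) of blue_cassette between 0.08 and 0.4 m and horizontal distance between blue_cassette and bowl below 0.04 m and angle between blue_cassette's own z axis and vertical below 0.25 rad and value of joint each of blue_cassette_left, blue_cassette_right above 0.004 m and contact force between the fingers and blue_cassette above 4 N and contact force between blue_cassette and dock below 0.2 N and contact force between blue_cassette and bowl below 0.2 N and linear speed of blue_cassette below 0.03 m/s and distance of yellow_cassette from where it was at the start of the episode below 0.006 m and angle between bowl's own z axis and vertical below 0.2 rad and distance of each of bowl, etch_bottle, bond_bottle, stone_cast, dappen from where it was at the start of the episode below 0.02 m); the arm keeps its last pose, push and grip.
It fails at once if the blue cassette is squeezed or pushed with well over 30 N on a finger (contact force between the fingers and blue_cassette above 66 N).
It fails at once if the blue cassette is wrenched or pressed against the dock with more than 50 N (contact force between blue_cassette and dock above 50 N).
It fails at once if the yellow cassette is pulled out of its seat (distance of yellow_cassette from where it was at the start of the episode above 0.01 m).
It fails at once if the bowl, a bottle, the cast or the dish is knocked away (over 25 mm) (distance of any of bowl, etch_bottle, bond_bottle, stone_cast, dappen from where it was at the start of the episode above 0.025 m).
It also fails if it takes over 42 s, if anything falls off the work surface, if the arm or the gripper's body presses on something with over 40 N, if the wrist force passes 120 N, or if a joint passes its speed limit or range.

## Working session

There is one attempt and no reset: what is moved stays moved. The work goes in short steps, Python scripts to look and compute and a tool call to move; the robot and the scene stay as the last step left them, time stands still between calls to the robot, and variables do not carry over. Pictures are saved under pics/ and viewed, at most 10 in all, crops included, and the job is handed in when it is done.

Besides the shell and the picture viewer there is one more tool, called after "Call:" by a JSON object that holds its "fn" and its "kwargs". carry_out: Moves the arm, as the interface text tells. Its arguments: {"type":"object","properties":{"steps":{"type":"array"}},"required":["steps"]}

```bash
mkdir -p pics
cat > h.py <<'E'
import numpy as np, cv2
from scipy.spatial.transform import Rotation as R
from workcell import env, imaging, ticket
def snap(n,f=None):
    p=imaging.camera_params(n); im=imaging.read_camera(n)
    if f: cv2.imwrite('pics/'+f,im[:,:,::-1])
    return im,p
def rot(p):
    a=np.array(p['attitude'],float); return a if a.shape==(3,3) else R.from_quat(a).as_matrix()
def ray(p,uv,z):
    d=rot(p)@np.linalg.solve(np.array(p['camera_matrix']),[uv[0],uv[1],1]); o=np.array(p['xyz'])
    return o+d*(z-o[2])/d[2]
E
python3 - <<'E'
from h import *
a,p=snap('top','top0.png'); b,q=snap('side','side0.png')
print(p,q); print(env.observe())
E
```

```text
{'camera_matrix': array([[353.80582794,   0.        , 262.13077287],
       [  0.        , 353.80582794, 194.13528822],
       [  0.        ,   0.        ,   1.        ]]), 'xyz': array([ 0.46852495, -0.04046675,  1.20474651]), 'attitude': array([-0.70191046,  0.71066288, -0.02664535,  0.03962322])} {'camera_matrix': array([[364.38512534,   0.        , 264.30352426],
       [  0.        , 364.38512534, 189.09437201],
       [  0.        ,   0.        ,   1.        ]]), 'xyz': array([0.54121683, 0.71128757, 0.55836551]), 'attitude': array([-0.03002151,  0.88160845, -0.47068549,  0.01790045])}
{'clock': 0.1, 'joint_positions': array([ 1.16310466,  0.32172639, -0.07009752,  1.45154346,  0.02260261,
        1.37077263, -0.05692165]), 'joint_velocities': array([-0.00061423, -0.00235507,  0.00027731, -0.00501813,  0.00110577,
       -0.00042593,  0.00051946]), 'tau': array([-3.89737488e-04, -4.92571807e+01, -4.06008437e-01, -3.13398314e+01,
       -6.41197152e-02,  3.94538802e-02,  3.96765040e-05]), 'eef_pos': array([ 0.26588741, -0.59263765,  0.24059034]), 'eef_rot': array([ 9.77841487e-01,  2.09345016e-01, -2.17865551e-04, -8.02336958e-04]), 'force': array([ 0.36454408, -0.03143727,  0.17060971]), 'torque': array([-0.01689214, -0.02797168,  0.03186759]), 'grip_force': 0.0, 'grip_width': 1.001788285001989}
```

View pics/top0.png

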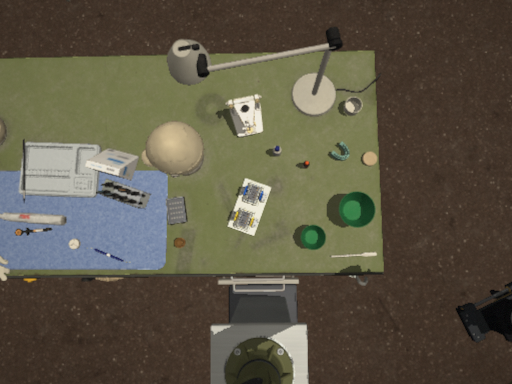

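View pics/side0.png

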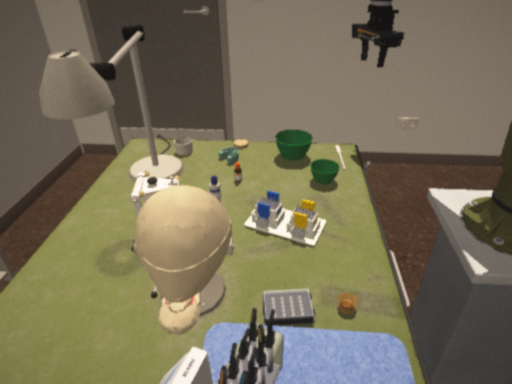

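The top view shows the dock near (250,207), with the blue cassette at (254,194) and the yellow one at (243,219). The large bowl is at (356,210) and a smaller look-alike at (312,237). Next I'll measure them.

Run:
```python
from h import *
a,p=snap('top'); hsv=cv2.cvtColor(a,cv2.COLOR_RGB2HSV)
def comps(m,box):
    z=np.zeros_like(m); x0,y0,x1,y1=box; z[y0:y1,x0:x1]=m[y0:y1,x0:x1]
    n,l,s,c=cv2.connectedComponentsWithStats(z); return [(l==i,s[i],c[i]) for i in range(1,n) if s[i][4]>4]
bm=cv2.inRange(hsv,(105,110,50),(130,255,255)); ym=cv2.inRange(hsv,(18,130,100),(35,255,255)); gm=cv2.inRange(hsv,(60,120,30),(90,255,255))
for nm,m in(('b',bm),('y',ym)):
    for _,s,c in comps(m,(225,170,285,245)): print(nm,s,c,ray(p,c,.062)[:2])
for k,s,c in comps(gm,(290,180,385,260)):
    if s[4]<100: continue
    ct=max(cv2.findContours(k.astype('uint8'),0,1)[0],key=cv2.contourArea); (u,v),r=cv2.minEnclosingCircle(ct)
    x=ray(p,(u,v),.067); print('bowl',u,v,r,x, 'diam',2*np.linalg.norm(ray(p,(u+r,v),.067)-x))
wm=cv2.inRange(hsv,(0,0,140),(180,60,255)); z=np.zeros_like(wm); z[172:240,222:278]=wm[172:240,222:278]
rc=cv2.minAreaRect(np.argwhere(z)[:,::-1].astype(np.float32)); print(rc)
B=np.array([ray(p,c,.02)[:2] for c in cv2.boxPoints(rc)]);print(B,B.mean(0),np.linalg.norm(np.diff(B,axis=0),axis=1))
cv2.imwrite('pics/crop.png',cv2.resize(a[165:250,215:385,::-1],None,fx=4.7,fy=4.7,interpolation=cv2.INTER_CUBIC))
```

```text
b [244 186   4   9  16] [245.3125 189.875 ] [0.59075478 0.03443829]
b [259 191   4   9  16] [260.6875 195.4375] [ 0.57193675 -0.01535663]
y [234 212   5   9  22] [235.90909091 215.54545455] [0.50776948 0.06543796]
y [250 218   4   8  16] [251.375 221.125] [0.48920095 0.0155915 ]
bowl 356.57366943359375 208.79473876953125 17.559415817260742 [ 0.52448968 -0.32204667  0.067     ] diam 0.11179284127822434
bowl 312.73468017578125 236.9081573486328 11.936905860900879 [ 0.43665519 -0.17982276  0.067     ] diam 0.07581520462378928
((249.1133270263672, 206.24078369140625), (29.05460548400879, 52.61442947387695), 19.79887580871582)
[[ 0.4744567   0.10086925]
 [ 0.64055662  0.04011251]
 [ 0.6057857  -0.05185725]
 [ 0.44077562  0.00976301]] [0.54039366 0.02472188] [0.17686313 0.09832321 0.17614023]
```

View pics/crop.png

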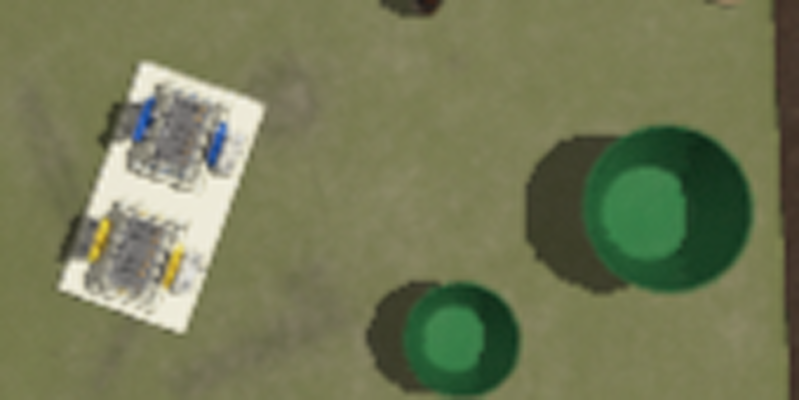

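The dock measures 176 x 98 mm (given 176 x 96), with its x axis at -20°. The blue grip point is about (0.582, 0.009), and the two estimates agree within 2 mm. The bowl at (0.524, -0.322) measures 112 mm (given 116), so it's the right one. Now I'll move over the blue cassette.

The manual's scale: shifts go in shares of 25 cm and turns go in shares of 360 degrees. Converting my numbers, 25 cm / 25 = 1, 20 cm / 25 = 0.8, -0.24 rad / 6.2832 = -0.0382.

Call:
{"fn": "carry_out", "kwargs": {"steps": [{"claw":8.7,"x":0.08,"y":0.2,"z":0,"rx":0,"ry":0,"rz":-0.0127},{"claw":8.7,"x":0.16,"y":0.4,"z":0,"rx":0,"ry":0,"rz":-0.0255},{"claw":8.7,"x":0.24,"y":0.6,"z":0,"rx":0,"ry":0,"rz":-0.0382},{"claw":8.7,"x":0.32,"y":0.8,"z":0,"rx":0,"ry":0,"rz":-0.0509},{"claw":8.7,"x":0.4,"y":1,"z":0,"rx":0,"ry":0,"rz":-0.0637}]}}

```text
clock: 0.78
eef_pos: [0.3665, -0.3412, 0.2414]
eef_rot: [1.0, 0.01, -0.0, 0.0]
force: [0.2, 0.5, -0.5]
grip_width: 1.003
grip_force: 0.0
```

Converted, 25 cm / 25 = 1, 20 cm / 25 = 0.8, -0.373 rad / 6.2832 = -0.0594.

Call:
{"fn": "carry_out", "kwargs": {"steps": [{"claw":8.7,"x":0.12,"y":0.2,"z":0,"rx":0,"ry":0,"rz":-0.0127},{"claw":8.7,"x":0.24,"y":0.4,"z":0,"rx":0,"ry":0,"rz":-0.0255},{"claw":8.7,"x":0.36,"y":0.6,"z":0,"rx":0,"ry":0,"rz":-0.0382},{"claw":8.7,"x":0.48,"y":0.8,"z":0,"rx":0,"ry":0,"rz":-0.0509},{"claw":8.7,"x":0.6,"y":1,"z":0,"rx":0,"ry":0,"rz":-0.0594}]}}

```text
clock: 1.4
eef_pos: [0.5166, -0.0915, 0.2416]
eef_rot: [0.984, -0.176, 0.0, 0.0]
force: [1.1, -1.2, 0.2]
grip_width: 1.003
grip_force: 0.0
```

Converted, 10.2 cm / 25 = 0.408, -8 cm / 25 = -0.32.

Call:
{"fn": "carry_out", "kwargs": {"steps": [{"claw":8.7,"x":0.12,"y":0.2,"z":-0.08,"rx":0,"ry":0,"rz":0},{"claw":8.7,"x":0.264,"y":0.408,"z":-0.24,"rx":0,"ry":0,"rz":0},{"claw":8.7,"x":0.264,"y":0.408,"z":-0.32,"rx":0,"ry":0,"rz":0},{"claw":8.7,"x":0.264,"y":0.408,"z":-0.32,"rx":0,"ry":0,"rz":0},{"claw":8.7,"x":0.264,"y":0.408,"z":-0.32,"rx":0,"ry":0,"rz":0}]}}

```text
clock: 2.02
eef_pos: [0.5823, 0.0077, 0.1624]
eef_rot: [0.984, -0.175, 0.0, 0.0]
force: [0.4, -0.1, -0.1]
grip_width: 0.997
grip_force: 0.0
```

Run:
```python
from h import *
s=env.observe();print(s['clock'],s['eef_pos'],R.from_quat(s['eef_rot']).as_matrix()[:,:2].T,s['joint_positions'])
a,p=snap('wrist','w1.png');print(p['xyz'],rot(p))
hsv=cv2.cvtColor(a,cv2.COLOR_RGB2HSV);m=cv2.inRange(hsv,(105,110,50),(130,255,255))
n,l,st,c=cv2.connectedComponentsWithStats(m)
for i in range(1,n):
  if st[i][4]>60: print(st[i],c[i],ray(p,c[i],.066))
```

```text
2.025 [0.58229364 0.00773961 0.16243627] [[ 9.38456410e-01 -3.45396659e-01  8.45372363e-04]
 [-3.45397140e-01 -9.38456477e-01  5.06298607e-04]] [ 0.4333173   0.27885675 -0.57520714  1.70939251  0.16223602  1.20038319
 -2.10661524]
[ 0.65250427 -0.01808224  0.30638627] [[-3.44885650e-01 -9.03328785e-01 -2.55050963e-01]
 [-9.38644689e-01  3.31964247e-01  9.35194414e-02]
 [ 1.88997480e-04  2.71655745e-01 -9.62394472e-01]]
[273   0  20  11 174] [282.33908046   4.31609195] [ 0.72147871 -0.06501114  0.066     ]
[221 173  10  39 273] [225.4029304  190.46153846] [0.59768353 0.03232561 0.066     ]
[275 173   9  39 244] [279.33606557 190.52459016] [ 0.58044012 -0.01442072  0.066     ]
```

View pics/w1.png

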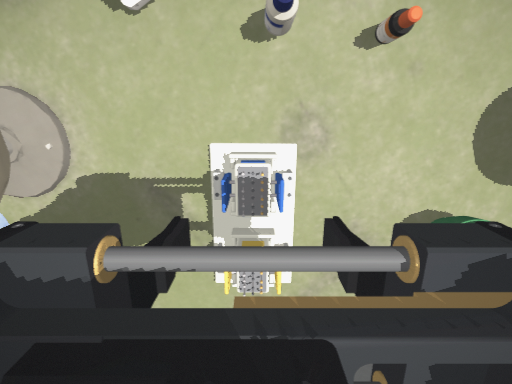

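The wrist view shows the blue catches at columns 225 and 279, row 190, in the bay farther from the robot. They sit straight ahead of the jaws, about 2.5 mm toward +y along the closing line. I'll correct that, descend to z = 0.054 (fingertips 27 mm above the underside), then close in stages.

Converted, -10.8 cm / 25 = -0.432, -2.5 cm / 25 = -0.1.

Call:
{"fn": "carry_out", "kwargs": {"steps": [{"claw":8.7,"x":0.006,"y":0.0088,"z":-0.1,"rx":0,"ry":0,"rz":0},{"claw":8.7,"x":0.006,"y":0.0088,"z":-0.2,"rx":0,"ry":0,"rz":0},{"claw":8.7,"x":0.006,"y":0.0088,"z":-0.3,"rx":0,"ry":0,"rz":0},{"claw":8.7,"x":0.006,"y":0.0088,"z":-0.38,"rx":0,"ry":0,"rz":0},{"claw":8.7,"x":0.006,"y":0.0088,"z":-0.432,"rx":0,"ry":0,"rz":0}]}}

```text
clock: 2.7
eef_pos: [0.5838, 0.0103, 0.0534]
eef_rot: [0.985, -0.175, 0.0, 0.0]
force: [-0.4, 1.8, -0.4]
grip_width: 1.001
grip_force: 0.0
```

Call:
{"fn": "carry_out", "kwargs": {"steps": [{"claw":6.5,"x":0,"y":0,"z":0,"rx":0,"ry":0,"rz":0},{"claw":6.2,"x":0,"y":0,"z":0,"rx":0,"ry":0,"rz":0},{"claw":6.2,"x":0,"y":0,"z":0,"rx":0,"ry":0,"rz":0},{"claw":6.2,"x":0,"y":0,"z":0,"rx":0,"ry":0,"rz":0}]}}

```text
clock: 3.2
eef_pos: [0.584, 0.0112, 0.0542]
eef_rot: [0.985, -0.175, 0.0, 0.0]
force: [0.5, -0.4, -0.4]
grip_width: 0.728
grip_force: 0.0
```

Run:
```python
from h import *
a,p=snap('wrist','w2.png');s=env.observe();print({k:s[k] for k in('clock','eef_pos','force','torque','grip_width','grip_force')})
```

```text
{'clock': 3.25, 'eef_pos': array([0.58388861, 0.0111884 , 0.05402489]), 'force': array([-0.55198206,  0.24612063, -0.45176377]), 'torque': array([ 0.06527035, -0.00029301, -0.01394816]), 'grip_width': 0.7199608380079036, 'grip_force': 0.0}
```

View pics/w2.png

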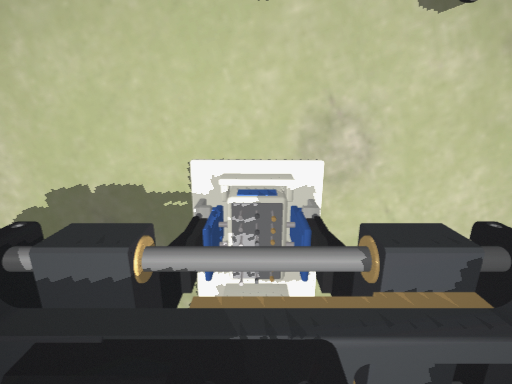

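The wrist view shows the catches at columns 204 to 311, centred between the fingers with no contact yet. I'll squeeze in stages.

Call:
{"fn": "carry_out", "kwargs": {"steps": [{"claw":5.8,"x":0,"y":0,"z":0,"rx":0,"ry":0,"rz":0},{"claw":5.5,"x":0,"y":0,"z":0,"rx":0,"ry":0,"rz":0},{"claw":5.2,"x":0,"y":0,"z":0,"rx":0,"ry":0,"rz":0},{"claw":4.9,"x":0,"y":0,"z":0,"rx":0,"ry":0,"rz":0},{"claw":4.9,"x":0,"y":0,"z":0,"rx":0,"ry":0,"rz":0}]}}

```text
clock: 3.88
eef_pos: [0.5837, 0.0112, 0.0538]
eef_rot: [0.985, -0.175, 0.0, -0.0]
force: [-0.1, 0.3, 3.7]
grip_width: 0.57
grip_force: 7.0
```

Call:
{"fn": "carry_out", "kwargs": {"steps": [{"claw":4.6,"x":0,"y":0,"z":0,"rx":0,"ry":0,"rz":0},{"claw":4.4,"x":0,"y":0,"z":0,"rx":0,"ry":0,"rz":0},{"claw":4.2,"x":0,"y":0,"z":0,"rx":0,"ry":0,"rz":0},{"claw":4.2,"x":0,"y":0,"z":0,"rx":0,"ry":0,"rz":0},{"claw":4.2,"x":0,"y":0,"z":0,"rx":0,"ry":0,"rz":0}]}}

```text
clock: 4.5
eef_pos: [0.5837, 0.0112, 0.0541]
eef_rot: [0.985, -0.175, 0.0, 0.0]
force: [-1.5, 0.1, 5.8]
grip_width: 0.495
grip_force: 26.0
```

The opening is about 43 mm at 26 N, so both catches are at their stops. Lateral force is small. I'll lift gently.

Converted, 0.8 cm / 25 = 0.032, 0.5 cm / 25 = 0.02.

Call:
{"fn": "carry_out", "kwargs": {"steps": [{"claw":4.2,"x":0,"y":0,"z":0.008,"rx":0,"ry":0,"rz":0},{"claw":4.2,"x":0,"y":0,"z":0.02,"rx":0,"ry":0,"rz":0},{"claw":4.2,"x":0,"y":0,"z":0.032,"rx":0,"ry":0,"rz":0}]}}

```text
clock: 4.88
eef_pos: [0.5832, 0.011, 0.0613]
eef_rot: [0.985, -0.175, -0.0, 0.0]
force: [0.6, 0.1, -1.8]
grip_width: 0.487
grip_force: 24.6
```

Converted, 6 cm / 25 = 0.24, 1.8 cm / 25 = 0.072.

Call:
{"fn": "carry_out", "kwargs": {"steps": [{"claw":4.2,"x":0,"y":0,"z":0.032,"rx":0,"ry":0,"rz":0},{"claw":4.2,"x":0,"y":0,"z":0.072,"rx":0,"ry":0,"rz":0},{"claw":4.2,"x":0,"y":0,"z":0.12,"rx":0,"ry":0,"rz":0},{"claw":4.2,"x":0,"y":0,"z":0.18,"rx":0,"ry":0,"rz":0},{"claw":4.2,"x":0,"y":0,"z":0.24,"rx":0,"ry":0,"rz":0}]}}

```text
clock: 5.5
eef_pos: [0.5838, 0.0112, 0.123]
eef_rot: [0.985, -0.175, 0.0, 0.0]
force: [0.1, 1.0, -2.7]
grip_width: 0.49
grip_force: 24.6
```

Converted, 7 cm / 25 = 0.28, 6 cm / 25 = 0.24.

Call:
{"fn": "carry_out", "kwargs": {"steps": [{"claw":4.2,"x":0,"y":0,"z":0.08,"rx":0,"ry":0,"rz":0},{"claw":4.2,"x":0,"y":0,"z":0.16,"rx":0,"ry":0,"rz":0},{"claw":4.2,"x":0,"y":0,"z":0.24,"rx":0,"ry":0,"rz":0},{"claw":4.2,"x":0,"y":0,"z":0.28,"rx":0,"ry":0,"rz":0},{"claw":4.2,"x":0,"y":0,"z":0.28,"rx":0,"ry":0,"rz":0}]}}

```text
clock: 6.12
eef_pos: [0.584, 0.0112, 0.1925]
eef_rot: [0.985, -0.175, 0.001, -0.0]
force: [-0.1, 1.0, -1.8]
grip_width: 0.487
grip_force: 24.6
```

Run:
```python
from h import *
a,p=snap('side');cv2.imwrite('pics/s2.png',cv2.resize(a[80:260,200:400,::-1],None,fx=3,fy=3))
s=env.observe();print(s['eef_pos'],s['force'],s['grip_width'],s['grip_force'])
```

```text
[0.5834991  0.01106687 0.19152086] [ 0.09782904  0.2992338  -1.78333005] 0.4865887561631078 24.635423719882965
```

View pics/s2.png

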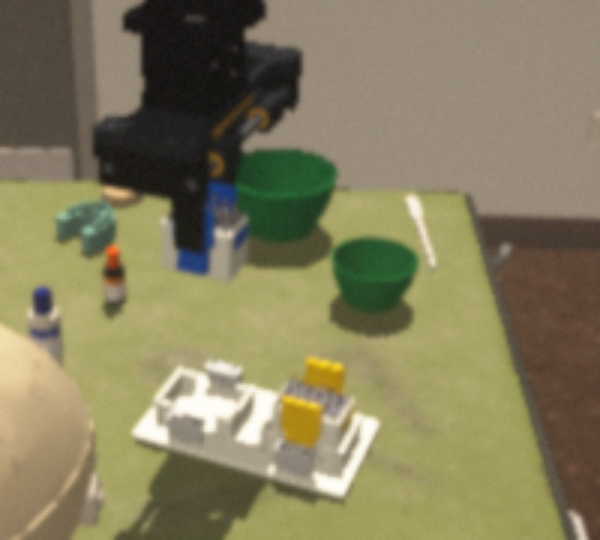

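The side view shows the cassette held level with both catches in, and the yellow one still seated. The underside is about 0.146 m up. I'll carry it to the bowl, a shift of (-5.9, -33.3) cm.

Converted, -18 cm / 25 = -0.72, -14 cm / 25 = -0.56.

Call:
{"fn": "carry_out", "kwargs": {"steps": [{"claw":4.2,"x":-0.016,"y":-0.08,"z":0,"rx":0,"ry":0,"rz":0},{"claw":4.2,"x":-0.04,"y":-0.24,"z":0,"rx":0,"ry":0,"rz":0},{"claw":4.2,"x":-0.068,"y":-0.4,"z":0,"rx":0,"ry":0,"rz":0},{"claw":4.2,"x":-0.096,"y":-0.56,"z":0,"rx":0,"ry":0,"rz":0},{"claw":4.2,"x":-0.124,"y":-0.72,"z":0,"rx":0,"ry":0,"rz":0}]}}

```text
clock: 6.8
eef_pos: [0.5516, -0.17, 0.1904]
eef_rot: [0.985, -0.175, -0.001, -0.0]
force: [0.0, -0.1, -1.4]
grip_width: 0.49
grip_force: 24.6
```

Converted, -15.3 cm / 25 = -0.612, -1.4 cm / 25 = -0.056.

Call:
{"fn": "carry_out", "kwargs": {"steps": [{"claw":4.2,"x":-0.028,"y":-0.16,"z":0,"rx":0,"ry":0,"rz":0},{"claw":4.2,"x":-0.056,"y":-0.32,"z":0,"rx":0,"ry":0,"rz":0},{"claw":4.2,"x":-0.084,"y":-0.48,"z":0,"rx":0,"ry":0,"rz":0},{"claw":4.2,"x":-0.104,"y":-0.58,"z":0,"rx":0,"ry":0,"rz":0},{"claw":4.2,"x":-0.112,"y":-0.612,"z":0,"rx":0,"ry":0,"rz":0}]}}

```text
clock: 7.42
eef_pos: [0.5231, -0.3237, 0.1901]
eef_rot: [0.984, -0.176, -0.001, -0.0]
force: [0.3, 0.1, -0.7]
grip_width: 0.488
grip_force: 24.6
```

Call:
{"fn": "carry_out", "kwargs": {"steps": [{"claw":4.2,"x":0,"y":0,"z":0,"rx":0,"ry":0,"rz":0},{"claw":4.2,"x":0,"y":0,"z":0,"rx":0,"ry":0,"rz":0},{"claw":4.2,"x":0,"y":0,"z":0,"rx":0,"ry":0,"rz":0},{"claw":4.2,"x":0,"y":0,"z":0,"rx":0,"ry":0,"rz":0}]}}

```text
clock: 7.92
eef_pos: [0.5249, -0.3211, 0.1917]
eef_rot: [0.985, -0.174, 0.0, 0.0]
force: [0.5, 0.3, -2.5]
grip_width: 0.49
grip_force: 24.6
```

Run:
```python
from h import *
a,p=snap('side');cv2.imwrite('pics/s3.png',cv2.resize(a[60:260,190:410,::-1],None,fx=2.7,fy=2.7))
s=env.observe();print(s['clock'],s['eef_pos'],s['force'],s['grip_width'],s['grip_force'],abs(s['joint_velocities']).max())
```

```text
7.975 [ 0.52483731 -0.32131725  0.19171696] [ 0.22502563  0.21359009 -2.25692263] 0.4876853957370615 24.644172191619873 0.0040667786048897625
```

View pics/s3.png

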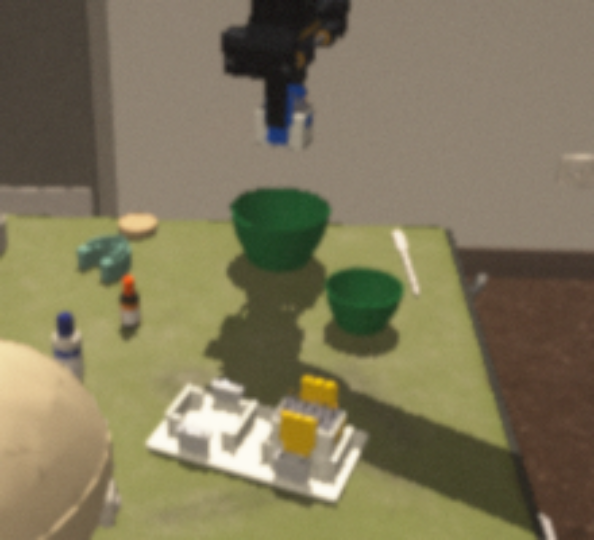

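The cassette is level and still above the middle of the large bowl, well clear of the rim. The yellow cassette, bowls and bottles haven't moved. I'll hand it in.

```bash
python3 -c "
from h import *
print(ticket.sign_off())"
```

```text
the job is handed in; nothing more can be done
None
```

I unclipped the blue cassette and handed the job in with it held level over the middle of the green bowl, catches pinched in at about 25 N and its underside about 0.146 m up; the sign-off gave no verdict.

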